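# Close the mould clamp and lock it with its pin

### The arm

A 7-joint arm with a two-finger parallel gripper is mounted at the origin on a cart in front of the work surface, level with it; the furniture and walls round the work are solid. World frame = base frame: x ahead of the robot, y to its left, z up, the work surface at z = 0. Lengths are in m, angles in rad, forces in N, time in s.
With the tool pointing down it reaches from about 0.4 to 0.9 m from the base axis. Payload 5.5 kg.
Tool frame: the origin (TCP) lies at the very end of the fingers, on their centre line; the grasp point (between the pads) lies 19 mm behind it; z points along the fingers, y is the direction in which the jaws open and shut (so a half turn about z gives the same grasp; the last joint's range is limited). The gripper opens to 92 mm and grips with 3 to 60 N. Pads are 19 mm wide; open, the fingers measure 130 mm over their backs; the gripper's body (75 mm by 190 mm) begins 47 mm behind the grasp point.
Start: joints at [1.49, 0.501, -0.427, 1.55, 0.221, 1.138, -0.21], TCP at [0.219, -0.612, 0.227] pointing down, gripper open.
Joint ranges: [-2.88, 2.88], [-0.31, 2.03], [-1.54, 1.56], [0.2, 2.42], [-1.41, 4.55], [0.19, 2.02], [-2.57, 2.57]. Speed limits (rad/s): [2.57, 2.57, 3.14, 3.14, 3.14, 3.14, 3.14].

### API

Orientations are given as a rotation vector (axis times angle).
In Python, from rig import bot gives the robot as it stands. The module is installed in compiled form; this text tells all that it offers.
- The arm moves only by the tool move_arm, never from a script. Its arguments are lists of equal length, an entry for each row: "hand": the finger opening in cm, from 0 to 9.18; "linear": the shift along the world's x, y, z in cm, a list of three; "twist": the turn about the world's z in degrees. A call has exactly 8 rows; each row is the pose to reach, as a shift and turn from the pose commanded when the call began; what a row does not reach only later rows make up. A row lasts 1/10 s, in which the tool goes at most 50 mm and 8.59 degrees, less where a joint would pass 70% of its speed; a pose out of reach is approached as far as the arm can. A call with a gripper value outside its range is refused whole. The fingers move at their own pace and stop on an object; "newtons" is the grip in N (left out, the last holds). Time passes only in rows, so rows that repeat a pose let the fingers close, or fill a call up. It gives the time, the measured TCP pose, the force and the opening at its end, in the units of the state.
- bot.observe(): the state, without advancing time (a new reading comes with each control period).
- bot.read_camera(name): name is "scene" or "side" or "wrist"; returns the picture (384x512x3 uint8, red, green, blue); there is no depth.
- bot.camera_params(name): a dict with "camera_matrix" (3x3 intrinsics, pixels), "cam_to_world" (4x4, takes a point from camera to world coordinates). Camera axes: x right, y up, looking along -z (the intrinsics and any distortion apply to the point x, -y, -z); pixel columns grow to the right and rows downward; lengths in m; the calibration is good to about 2 mm. A picture is of the moment at which its call begins: read the wrist's pose just before it. camera_params takes no time and is no camera call; for the wrist camera it gives the pose at the moment of the call.
- bot.sign_off(): hands the job in, once; it reports no verdict.
The state is a dict: "time_s": time; "joint_pos": joint angles; "qd": joint speeds; "tau": joint torques, N m; "ee_pos": TCP position; "ee_rot": TCP orientation; "wrist_force": force on the tool from outside, world axes, zero at the start; "ft_torque": the same for the moment, N m; "finger_gap": finger opening in m.
Only numpy, scipy, OpenCV 4.12 (cv2) and the standard library are available. Lean on these libraries where they do the work, as an engineer would, in place of code of your own. Each camera call takes 0.05 s, during which the arm holds its last target.

### The job

Close the clamp over the plaster mould: swing the raised steel bar fully down so that its end drops into the fork, then slide the slim pin sideways through the holes of fork and bar until its collar is up against the fork, and let go of it. Leave the stout pin, which does not fit, lying in the stand.

Things in the scene. Friction and masses are not known exactly. Their poses are not given: they have to be found in the camera images.
- mould_clamp: The fixed clamp: plywood base 290 x 120 x 18 mm, origin at the centre of its underside, axes as fork, x along the base to the hinge end. A plaster mould (75 x 101 mm, top 54 mm above the table) fills its bed. The fork stands at x = -85 mm, on a 44 x 66 mm foot plate (22 mm above the table); a low batten (28 mm high) before the mould starts at x = -24 mm
- fork (a point): Centre of the clamp's steel fork, on the axis of its two 13 mm holes, 70 mm above the table. Axes of the clamp: y along the holes (level), x level towards the bar's hinge, z up. Two upright cheeks, each 34 mm along x and 8 mm thick, gap 20 mm, outer faces 18 mm either side of this point, tops 15 mm above it. The pin may enter from either side; there is more room on the +y side
- bar_hinge (a point): Axis of the bar's hinge, 190 mm from fork along its +x and 70 mm above the table; same axes as fork. The bar turns about this y axis
- bar (a joint): Angle of the dark steel clamp bar, rad: 0 = fully down against its stop, level, hole in line with the fork's; raised it is positive (about 0.5 to 0.85 at the start). A stiff hinge: it stays where it is left; pushing it down takes about 1 to 2 N at its end, 2 to 4 N at 100 mm from the hinge
- bar_hole (a point): Centre of the 13 mm cross hole in the bar, 190 mm from the hinge; coincides with fork when the bar is down. Bar: 16 mm wide and 16 mm thick with its centre line through the hinge axis (top face 8 mm above the centre line), thickened to 30 mm from 173 to 207 mm from the hinge; ends 242 mm from the hinge
- bar_thumb (a point): Top of the flat thumb piece at the bar's free end (24 mm wide, 10 mm thick, 36 mm long), 226 mm from the hinge
- slim_pin_grip (a point): Centre of the wooden grip (14 mm diameter, 36 mm long) of the slim pin, the one that fits; then a steel collar 22 mm in diameter, 4 mm thick, then a 10 mm shaft, 58 mm long, its last 10 mm tapered. x axis along the pin to the tip: collar's face at 22 mm, tip at 80 mm. Lies level in either vee of the stand, 65 mm above the table, grip overhanging on the robot's side. 60 g
- slim_pin_mid (a point): Point on the slim pin's axis 40 mm along its +x from the grip's centre (18 mm beyond the collar's face): it lies at fork when the pin is home
- stout_pin_grip (a point): Centre of the wooden grip of the stout pin: same grip, collar 26 mm in diameter, shaft 16 mm in diameter and 42 mm long, too thick for the holes. It lies in the stand's other vee, 72 mm from the slim pin, about 69 mm above the table; x axis towards its tip
- pin_stand: Fixed wooden block 44 x 116 x 52 mm with two steel vees on top (up to 67 mm above the table) along its x, at y = 36 and -36 mm; origin in its underside, the block reaching from x = -30 to 14 mm; the pins point along its +x

How it is judged:
On the way, in this order (a step that is already met when the one before it is completed fails the run):
1. the bar is fully down in the fork (value of joint bar below 0.03 rad), for 0.2 s.
2. the slim pin is through fork and bar, collar against the fork (value of joint bar below 0.03 rad and distance between slim_pin_mid and fork below 0.007 m and angle between the x axis of slim_pin_mid and the y axis of fork, either way round below 0.12 rad), for 0.2 s.
At the end, for the whole second after the job is handed in: The bar is down (joint under 0.03 rad), the slim pin lies through both cheeks and the bar, within 0.12 rad of the hole axis and with its mid point within 7 mm of the fork's centre (so its collar is within about 6 mm of the cheek), and the stout pin is within 30 mm of where it lay (all of step 2 and distance of stout_pin_grip from where it was at the start of the episode below 0.03 m); the robot touches nothing.
It fails at once if the stout pin is taken or knocked from its place (distance of stout_pin_grip from where it was at the start of the episode above 0.03 m).
It also fails if it takes over 61 s, if anything falls off the work surface, if the arm or the gripper's body presses on something with over 40 N, if the wrist force passes 120 N, or if a joint passes its speed limit or range.

## Working session

There is one attempt and no reset: what is moved stays moved. The work goes in short steps, Python scripts to look and compute and a tool call to move; the robot and the scene stay as the last step left them, time stands still between calls to the robot, and variables do not carry over. Pictures are saved under pics/ and viewed, and the job is handed in when it is done.

Besides the shell and the picture viewer there is one more tool, called after "Call:" by a JSON object that holds its "fn" and its "kwargs". move_arm: Moves the arm, as the interface text tells. Its arguments: {"type":"object","properties":{"hand":{"type":"array","items":{"type":"number"}},"linear":{"type":"array","items":{"type":"array","items":{"type":"number"}}},"twist":{"type":"array","items":{"type":"number"}},"newtons":{"type":"number"}},"required":["hand","linear","twist"]}

```bash
mkdir -p pics; python3 - <<'E'
from rig import bot
import cv2,numpy as np
s=bot.observe()
print(s['time_s'],s['ee_pos'],s['ee_rot'],s['finger_gap'],s['wrist_force'])
for n in ['scene','side']:
    p=bot.camera_params(n);print(n,np.round(p['camera_matrix'],1).tolist(),np.round(p['cam_to_world'],4).tolist(),[k for k in p])
    im=bot.read_camera(n); cv2.imwrite(f'pics/{n}0.png',im[:,:,::-1])
    np.save(f'{n}0.npy',im)
E
```

```text
0.0 [ 0.21883286 -0.61132227  0.2256892 ] [-3.09341059e+00 -5.37042369e-01  3.53088565e-04] 0.09195538219554235 [ 0.77652164  0.62533905 -0.35078242]
scene [[419.2, 0.0, 248.2], [0.0, 419.2, 187.0], [0.0, 0.0, 1.0]] [[0.4185, 0.646, -0.6384, 0.0241], [-0.9082, 0.2969, -0.295, -0.2238], [-0.001, 0.7032, 0.7109, 0.6871], [0.0, 0.0, 0.0, 1.0]] ['camera_matrix', 'cam_to_world']
side [[388.0, 0.0, 256.4], [0.0, 388.0, 193.3], [0.0, 0.0, 1.0]] [[-0.0712, -0.7516, 0.6558, 1.1374], [0.9974, -0.0575, 0.0425, 0.0487], [0.0058, 0.6571, 0.7538, 0.7391], [0.0, 0.0, 0.0, 1.0]] ['camera_matrix', 'cam_to_world']
```

View pics/scene0.png

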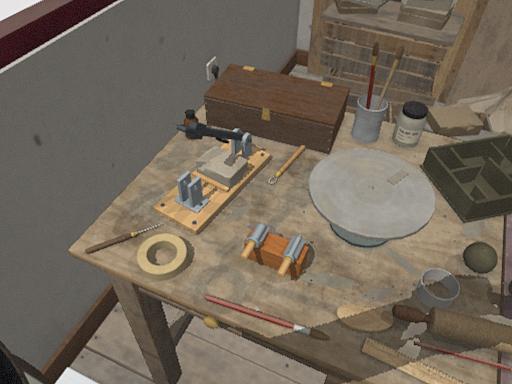

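View pics/side0.png

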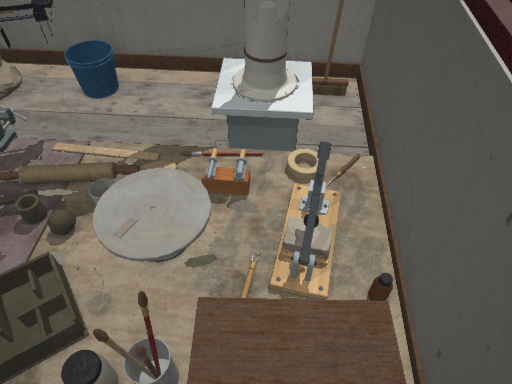

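```bash
python3 - <<'E'
import cv2,numpy as np
a=cv2.imread('pics/scene0.png'); b=cv2.imread('pics/side0.png')
def crop(im,x0,y0,w,h,k,n):
    c=cv2.resize(im[y0:y0+h,x0:x0+w],None,fx=k,fy=k,interpolation=cv2.INTER_CUBIC)
    for i in range(0,w,10):
        cv2.putText(c,str(x0+i),(i*k,8),0,.3,(0,0,255),1); cv2.line(c,(i*k,10),(i*k,14),(0,0,255),1)
    for i in range(0,h,10):
        cv2.putText(c,str(y0+i),(0,i*k+3),0,.3,(0,0,255),1)
    cv2.imwrite(n,c)
crop(a,150,110,130,120,5,'pics/s_clamp.png')
crop(a,230,210,100,75,7,'pics/s_stand.png')
crop(b,260,140,110,160,4,'pics/d_clamp.png')
crop(b,190,140,80,60,8,'pics/d_stand.png')
E
```

```text
(no output)
```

View pics/s_clamp.png

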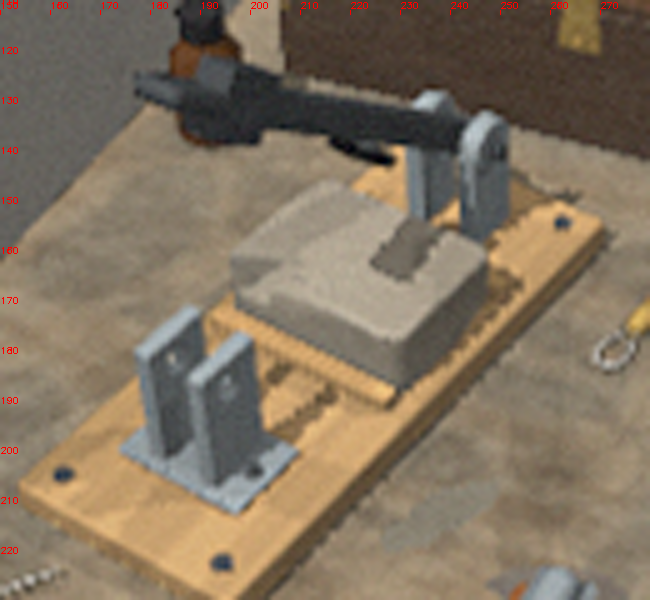

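View pics/s_stand.png

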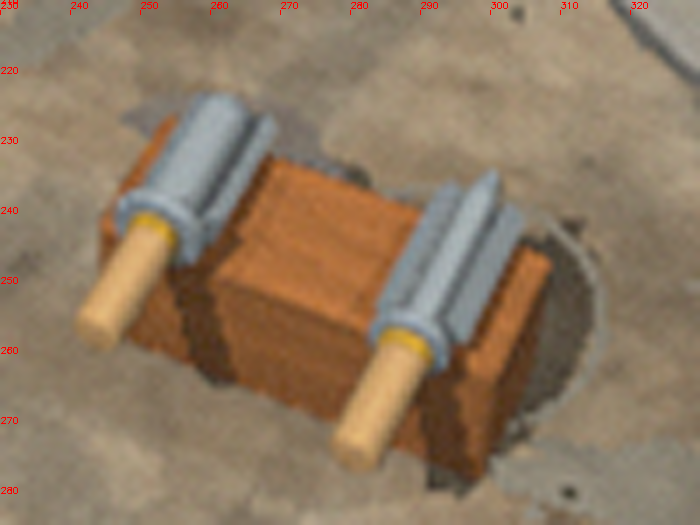

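View pics/d_clamp.png

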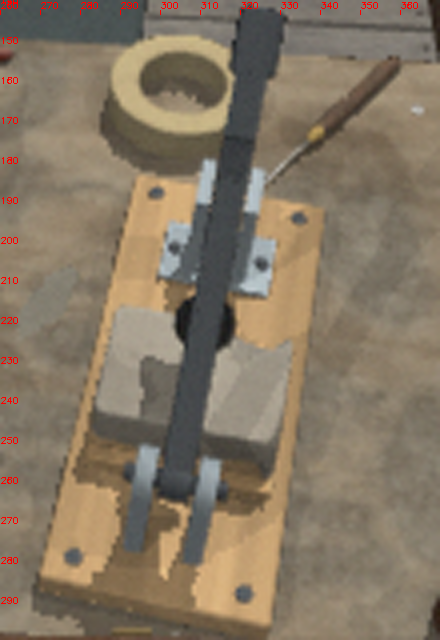

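View pics/d_stand.png

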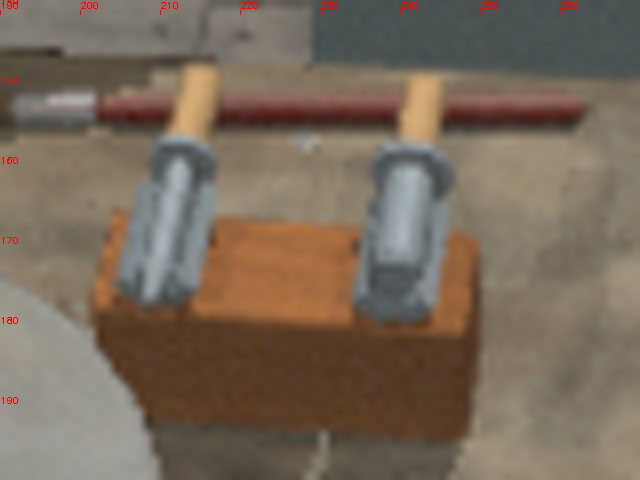

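```bash
cat > h.py <<'E'
from rig import bot
import cv2,numpy as np
from scipy.optimize import least_squares
P={n:bot.camera_params(n) for n in ['scene','side']}
def proj(n,X,p=None):
    p=p or P[n]; T=np.linalg.inv(p['cam_to_world']); X=np.atleast_2d(X)
    c=X@T[:3,:3].T+T[:3,3]; K=p['camera_matrix']
    return np.stack([K[0,0]*c[:,0]/-c[:,2]+K[0,2],K[1,1]*-c[:,1]/-c[:,2]+K[1,2]],1)
def ray(n,uv,p=None):
    p=p or P[n];K=p['camera_matrix'];T=p['cam_to_world']
    d=np.array([(uv[0]-K[0,2])/K[0,0],-(uv[1]-K[1,2])/K[1,1],-1.])
    return T[:3,3],T[:3,:3]@d
def onz(n,uv,z,p=None):
    o,d=ray(n,uv,p); return o+d*(z-o[2])/d[2]
def tri(a,b):
    A=np.zeros((3,3));B=np.zeros(3)
    for n,uv in (('scene',a),('side',b)):
        o,d=ray(n,uv);d=d/np.linalg.norm(d);M=np.eye(3)-np.outer(d,d);A+=M;B+=M@o
    return np.linalg.solve(A,B)
def pose(q,L):
    L=np.atleast_2d(L);c,s=np.cos(q[2]),np.sin(q[2])
    return np.stack([q[0]+c*L[:,0]-s*L[:,1],q[1]+s*L[:,0]+c*L[:,1],L[:,2]],1)
E
python3 - <<'E'
from h import *
obs=[('scene',(-.145,.06,.018),(154,207.4)),('scene',(.145,-.06,.018),(271.4,155)),
('scene',(-.107,.033,.022),(174.2,200)),('scene',(-.107,-.033,.022),(197.4,212.6)),('scene',(-.063,-.033,.022),(209.8,201)),
('side',(.145,.06,.018),(328,297)),('side',(.145,-.06,.018),(270,285.7)),('side',(-.145,-.06,.018),(294.2,184.2)),('side',(-.145,.06,.018),(341.2,192.5)),
('side',(-.063,-.033,.022),(299.5,210)),('side',(-.063,.033,.022),(326.8,214.2))]
f=lambda q:np.concatenate([(proj(n,pose(q,L))[0]-uv) for n,L,uv in obs])
r=least_squares(f,[.5,0,0]);q=r.x
print('clamp',q,np.degrees(q[2]));print(np.round(r.fun.reshape(-1,2),1))
print('fork',pose(q,(-.085,0,.07)))
for a in np.arange(.4,.95,.1):
    L=[(.105-.242*np.cos(a)-h*np.sin(a)*-1*-1*-1*-1,y,.07+.242*np.sin(a)+h*np.cos(a)) for h in (8e-3,) for y in (.012,-.012)]
    print(round(a,2),[np.round(proj(n,pose(q,L)),1).tolist() for n in ('scene','side')])
print('butt',onz('scene',(280.3,273.9),.065),onz('side',(215.3,148.8),.065))
print('tip',onz('scene',(300,235),.065),onz('side',(208.8,176.6),.065))
print('coll',onz('scene',(288.4,257.6),.065),onz('side',(212.9,160),.065))
np.save('clamp.npy',q)
E
```

```text
clamp [ 0.62113601  0.13428857 -0.15849673] -9.081193938762995
[[-1.3 -1.6]
 [-0.3 -2.2]
 [-0.5 -1.1]
 [ 0.1 -1. ]
 [ 0.5 -2. ]
 [-0.  -0. ]
 [-0.7 -1.3]
 [-1.2 -1.2]
 [-0.4 -1.2]
 [-0.9 -1.4]
 [-0.4 -0.6]]
fork [[0.53720143 0.14770446 0.07      ]]
0.4 [[[167.2, 153.6], [176.9, 158.3]], [[329.6, 148.5], [318.5, 146.8]]]
0.5 [[[169.1, 141.9], [179.0, 146.6]], [[330.6, 144.0], [319.2, 142.2]]]
0.6 [[[172.0, 129.9], [182.0, 134.4]], [[331.4, 140.4], [319.7, 138.6]]]
0.7 [[[175.7, 117.8], [185.9, 122.2]], [[332.1, 137.8], [320.1, 135.9]]]
0.8 [[[180.3, 105.7], [190.5, 110.0]], [[332.6, 136.2], [320.2, 134.3]]]
0.9 [[[185.6, 93.9], [196.0, 98.1]], [[332.9, 135.9], [320.1, 134.0]]]
butt [ 0.4136246  -0.10482127  0.065     ] [ 0.4081955  -0.10487431  0.065     ]
tip [ 0.50825889 -0.10691311  0.065     ] [ 0.50667571 -0.1065838   0.065     ]
coll [ 0.45135203 -0.10540631  0.065     ] [ 0.44943044 -0.10504854  0.065     ]
```

Call:
{"fn": "move_arm", "kwargs": {"hand": [0,0,0,0,0,0,0,0], "linear": [[1.9,3.9,1],[3.8,7.8,2],[5.6,11.6,3],[7.5,15.5,3.5],[9.4,19.4,3.5],[11.3,23.3,3.5],[13.1,27.1,3.5],[15,31,3.5]], "twist": [-4,-8,-12,-16,-20,-24,-27,-29], "newtons": 20}}

```text
time_s: 0.9
ee_pos: [0.3693, -0.3003, 0.2616]
ee_rot: [3.131, -0.258, -0.001]
wrist_force: [0.5, -0.6, 0.7]
finger_gap: 0.0322
```

Call:
{"fn": "move_arm", "kwargs": {"hand": [0,0,0,0,0,0,0,0], "linear": [[1.9,3.9,0],[3.8,7.8,0],[5.6,11.6,0],[7.5,15.5,0],[9.4,19.4,0],[11.3,23.3,0],[13.1,27.1,0],[15,31,0]], "twist": [0,0,0,0,0,0,0,0]}}

```text
time_s: 1.7
ee_pos: [0.5193, 0.0093, 0.2615]
ee_rot: [3.131, -0.256, -0.001]
wrist_force: [0.7, -0.1, 0.1]
finger_gap: 0.0002
```

Call:
{"fn": "move_arm", "kwargs": {"hand": [0,0,0,0,0,0,0,0], "linear": [[2,4,0],[4,8,0],[6.2,12,0],[6.2,13.1,0],[6.2,13.1,0],[6.2,13.1,-1],[6.2,13.1,-2.5],[6.2,13.1,-4]], "twist": [0,0,0,0,0,0,0,0]}}

```text
time_s: 2.5
ee_pos: [0.5808, 0.1364, 0.2201]
ee_rot: [3.129, -0.259, -0.001]
wrist_force: [0.1, -1.0, -0.3]
finger_gap: 0.0006
```

```bash
cat > pic.py <<'E'
import sys
from h import *
def crop(im,x0,y0,w,h,k,n):
    c=cv2.resize(im[y0:y0+h,x0:x0+w],None,fx=k,fy=k,interpolation=cv2.INTER_CUBIC)
    st=10 if k>2 else 40
    for i in range(0,w,st):
        cv2.putText(c,str(x0+i),(i*k,8),0,.3,(0,0,255),1); cv2.line(c,(i*k,10),(i*k,14),(0,0,255),1)
    for i in range(0,h,st): cv2.putText(c,str(y0+i),(0,i*k+3),0,.3,(0,0,255),1)
    cv2.imwrite(n,c)
n=sys.argv[1];x0,y0,w,hh,k=map(int,sys.argv[2:7])
p=bot.camera_params(n)
im=bot.read_camera(n)[:,:,::-1].copy()
import pickle;pickle.dump(p,open(sys.argv[7].replace('.png','.pkl'),'wb'))
cv2.imwrite(sys.argv[7].replace('.png','_full.png'),im)
crop(im,x0,y0,w,hh,k,sys.argv[7])
E
python3 pic.py scene 140 80 160 150 4 pics/s1.png; python3 pic.py side 230 100 140 150 4 pics/d1.png
```

```text
(no output)
```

View pics/s1.png

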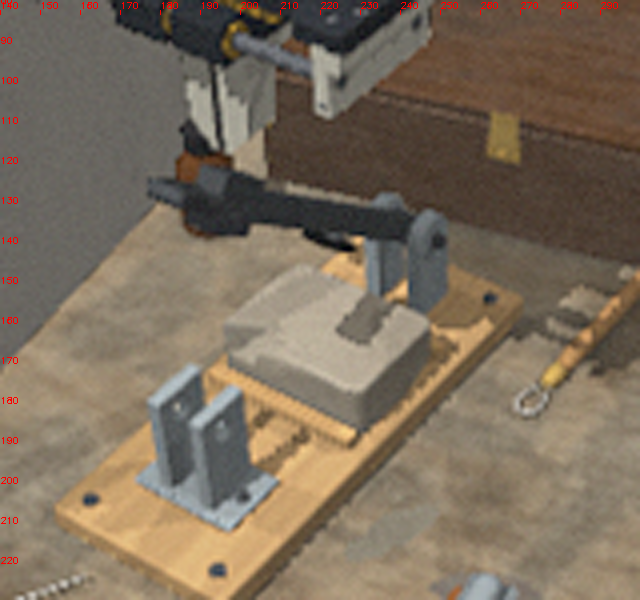

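View pics/d1.png

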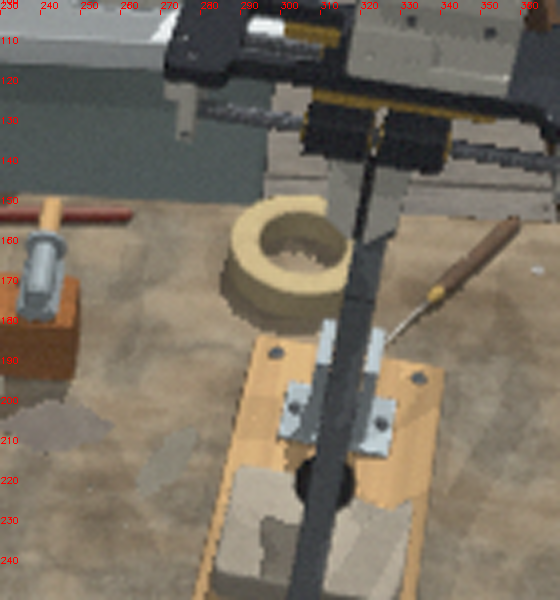

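```bash
python3 - <<'E'
from h import *
s=bot.observe();print(s['ee_pos'])
q=np.load('clamp.npy')
print(proj('scene',s['ee_pos']),proj('side',s['ee_pos']))
for a in (.55,.6,.65,.7):
  print(a,[np.round(proj(n,pose(q,[(.105-r*np.cos(a)+h*-np.sin(a)*-1*-1,0,.07+r*np.sin(a)+h*np.cos(a)) for r,h in ((.207,.015),(.145,.008),(0,0))])),1).tolist() for n in ('scene','side')])
E
```

```text
[0.5791984  0.13644506 0.21838085]
[[198.34213989 115.18919635]] [[320.26439809 156.14331509]]
0.55 [[[185.3, 136.1], [205.2, 136.5], [241.3, 136.0]], [[322.9, 153.9], [317.1, 186.3], [303.8, 260.4]]]
0.6 [[[186.5, 131.3], [206.1, 133.3], [241.3, 136.0]], [[323.2, 152.6], [317.3, 185.6], [303.8, 260.4]]]
0.65 [[[187.9, 126.4], [207.1, 130.1], [241.3, 136.0]], [[323.4, 151.5], [317.4, 185.1], [303.8, 260.4]]]
0.7 [[[189.5, 121.5], [208.2, 126.9], [241.3, 136.0]], [[323.6, 150.6], [317.4, 184.8], [303.8, 260.4]]]
```

Call:
{"fn": "move_arm", "kwargs": {"hand": [0,0,0,0,0,0,0,0], "linear": [[0.2,0.2,0],[0.2,0.3,-1],[0.2,0.4,-3],[0.2,0.4,-5],[0.2,0.4,-7],[0.2,0.4,-9],[0.2,0.4,-11],[0.2,0.4,-12.5]], "twist": [0,0,0,0,0,0,0,0]}}

```text
time_s: 3.4
ee_pos: [0.5829, 0.1433, 0.0956]
ee_rot: [-3.131, 0.254, 0.001]
wrist_force: [-0.8, -1.1, 2.1]
finger_gap: 0.0004
```

Call:
{"fn": "move_arm", "kwargs": {"hand": [0,0,0,0,0,0,0,0], "linear": [[0,0,-0.5],[0,0,-1],[0,0,-1.4],[0,0,-1.6],[0,0,-1.7],[0,0,-1.8],[0,0,-1.8],[0,0,-1.8]], "twist": [0,0,0,0,0,0,0,0]}}

```text
time_s: 4.2
ee_pos: [0.5834, 0.1431, 0.079]
ee_rot: [-3.131, 0.255, -0.001]
wrist_force: [1.0, 0.8, 0.8]
finger_gap: 0.0005
```

Call:
{"fn": "move_arm", "kwargs": {"hand": [0,0,0,0,0,0,0,0], "linear": [[0,0,-0.1],[0,0,-0.2],[0,0,-0.3],[0,0,-0.3],[0,0,-0.4],[0,0,-0.4],[0,0,-0.4],[0,0,-0.4]], "twist": [0,0,0,0,0,0,0,0]}}

```text
time_s: 5.0
ee_pos: [0.5835, 0.1431, 0.078]
ee_rot: [3.13, -0.255, 0.003]
wrist_force: [-9.0, -3.5, 26.3]
finger_gap: 0.0
```

```bash
python3 pic.py scene 140 80 160 150 4 pics/s2.png; python3 pic.py side 230 100 140 150 4 pics/d2.png
```

```text
(no output)
```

View pics/s2.png

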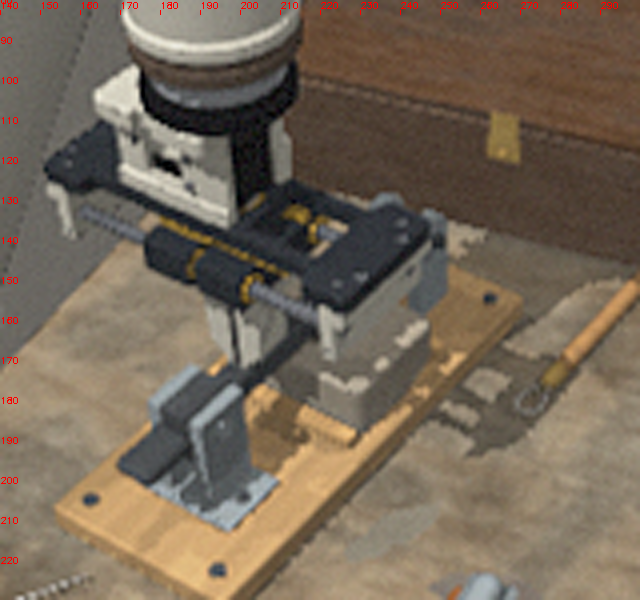

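View pics/d2.png

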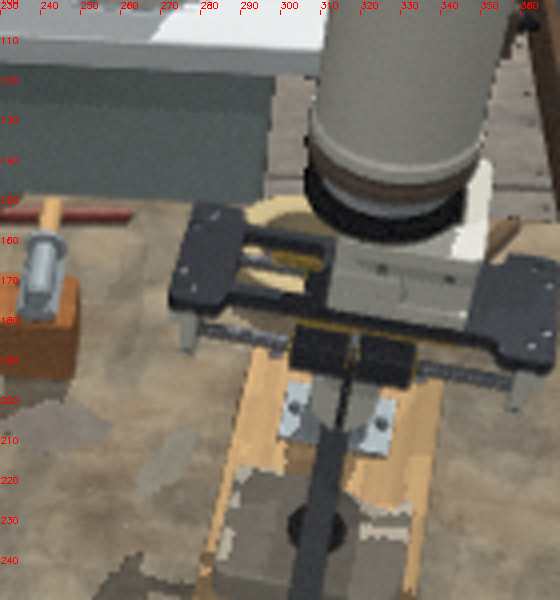

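Call:
{"fn": "move_arm", "kwargs": {"hand": [0,0,0,0,2,3,4,5], "linear": [[0,0,2],[0,0,6],[-1.5,-2.5,9],[-4,-6.5,10],[-6.5,-10.5,10],[-9,-14.5,10],[-11.5,-18.5,10],[-14,-22.3,10]], "twist": [0,0,1,2,4,6,7.5,8.5]}}

```text
time_s: 5.9
ee_pos: [0.4418, -0.0819, 0.1747]
ee_rot: [3.141, -0.021, 0.0]
wrist_force: [0.5, -0.3, 1.2]
finger_gap: 0.0281
```

Call:
{"fn": "move_arm", "kwargs": {"hand": [5,5,5,5,5,5,5,5], "linear": [[-0.8,-1.2,-1],[-1.6,-2.5,-2],[-1.6,-2.5,-2],[-1.6,-2.5,-2],[-1.6,-2.5,-2],[-1.6,-2.5,-2],[-1.6,-2.5,-2],[-1.6,-2.5,-2]], "twist": [0,0,0,0,0,0,0,0]}}

```text
time_s: 6.7
ee_pos: [0.4275, -0.1044, 0.1548]
ee_rot: [-3.141, 0.02, -0.0]
wrist_force: [-0.7, 0.3, 0.2]
finger_gap: 0.0498
```

```bash
python3 pic.py wrist 0 0 512 384 1 pics/w3.png; python3 pic.py scene 130 110 180 180 3 pics/s3.png;python3 - <<'E'
from h import *
s=bot.observe();print(s['ee_pos'],s['ee_rot'],s['joint_pos'],s['wrist_force'])
for uv in ((260.7,249.3),(298.3,264.3)): print(onz('scene',uv,.052))
E
```

```text
[ 0.4272845  -0.10473744  0.15480459] [ 3.14147615e+00 -2.12243243e-02  2.68506408e-04] [ 0.88670462  0.27930534 -0.79704581  2.1147508   0.26641867  0.84671969
 -1.65370741] [ 0.38731058 -0.04953036  0.06937529]
[ 0.4561902  -0.04955399  0.052     ]
[ 0.45410418 -0.12433405  0.052     ]
```

View pics/w3.png

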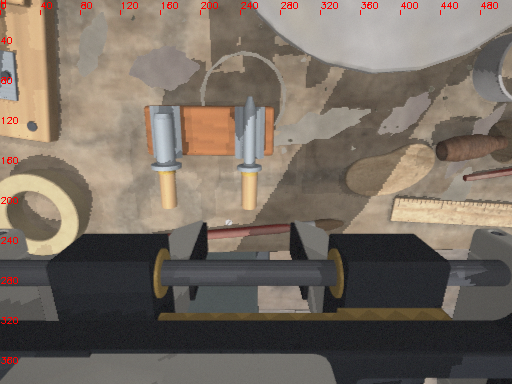

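View pics/s3.png

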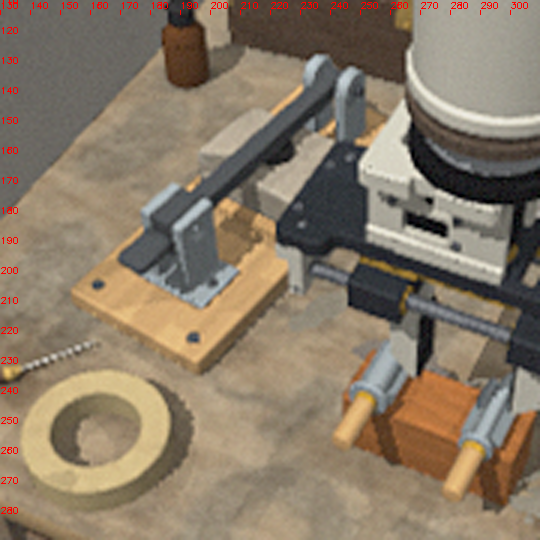

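```bash
python3 - <<'E'
from h import *
import pickle
p=pickle.load(open('pics/w3.pkl','rb'))
for nm,uv in (('tip',(249.5,97)),('butt',(249.5,209)),('collar',(250,165)),('stout butt',(168.5,207))): print(nm,onz('wrist',uv,.065,p))
im=cv2.imread('pics/w3_full.png')
cv2.imwrite('pics/w3z.png',cv2.resize(im[80:240,130:300],None,fx=4.5,fy=3.7,interpolation=cv2.INTER_CUBIC))
E
```

```text
tip [ 0.50842417 -0.10637458  0.065     ]
butt [ 0.40964768 -0.10527645  0.065     ]
collar [ 0.45115654 -0.10617991  0.065     ]
stout butt [ 0.41252551 -0.03046282  0.065     ]
```

View pics/w3z.png

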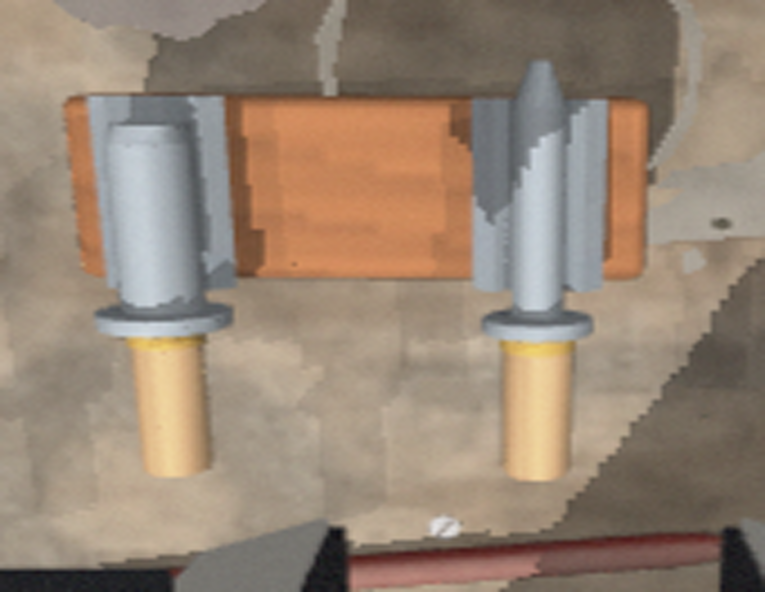

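Call:
{"fn": "move_arm", "kwargs": {"hand": [5,5,5,5,5,5,5,5], "linear": [[0,-0.1,-2],[0,-0.1,-5],[0,-0.1,-8],[0,-0.1,-10],[0,-0.1,-10.9],[0,-0.1,-10.9],[0,-0.1,-10.9],[0,-0.1,-10.9]], "twist": [0,0,0,0,0,0,0,0]}}

```text
time_s: 7.6
ee_pos: [0.4281, -0.1062, 0.0467]
ee_rot: [3.141, -0.022, 0.003]
wrist_force: [0.4, 0.7, 0.1]
finger_gap: 0.0502
```

Call:
{"fn": "move_arm", "kwargs": {"hand": [4,3,2,1,0,0,0,0], "linear": [[0,0,0],[0,0,0],[0,0,0],[0,0,0],[0,0,0],[0,0,0],[0,0,0],[0,0,0]], "twist": [0,0,0,0,0,0,0,0], "newtons": 30}}

```text
time_s: 8.4
ee_pos: [0.4271, -0.1057, 0.0457]
ee_rot: [-3.141, 0.022, 0.0]
wrist_force: [-0.4, 0.9, 1.0]
finger_gap: 0.0129
```

Call:
{"fn": "move_arm", "kwargs": {"hand": [0,0,0,0,0,0,0,0], "linear": [[0,0,1.5],[0,0,4],[0,0,6],[1,1.5,6],[2.5,3.5,6],[4,5.5,6],[5.5,7.5,6],[7,9.5,6]], "twist": [0,0,0,6,12,19,26,33]}}

```text
time_s: 9.2
ee_pos: [0.4975, -0.0105, 0.1056]
ee_rot: [3.016, 0.878, -0.001]
wrist_force: [-0.6, 0.0, -0.8]
finger_gap: 0.0129
```

Call:
{"fn": "move_arm", "kwargs": {"hand": [0,0,0,0,0,0,0,0], "linear": [[1,1.5,0],[2,3.5,0],[2,3.5,0],[2,3.5,0],[2,3.5,0],[2,3.5,0],[2,3.5,0],[2,3.5,0]], "twist": [7,14,21,28,35,42,48,48.6]}}

```text
time_s: 10.0
ee_pos: [0.5168, 0.0238, 0.1053]
ee_rot: [-2.391, -2.037, 0.001]
wrist_force: [-0.3, 0.5, -1.1]
finger_gap: 0.013
```

```bash
python3 pic.py wrist 0 0 512 384 1 pics/w4.png; python3 pic.py scene 150 120 150 130 5 pics/s4.png;python3 pic.py side 230 140 140 150 4 pics/d4.png;python3 - <<'E'
from h import *
s=bot.observe();print(s['ee_pos'],s['ee_rot'],s['joint_pos'],s['wrist_force'])
E
```

```text
[0.51705065 0.02387299 0.10557474] [-2.39504728e+00 -2.03272352e+00  2.38153994e-04] [ 0.70291921  0.63630589 -1.03510824  1.96742385  0.6853463   0.93930572
 -0.84518516] [ 0.82544558  0.37267272 -1.17523533]
```

View pics/w4.png

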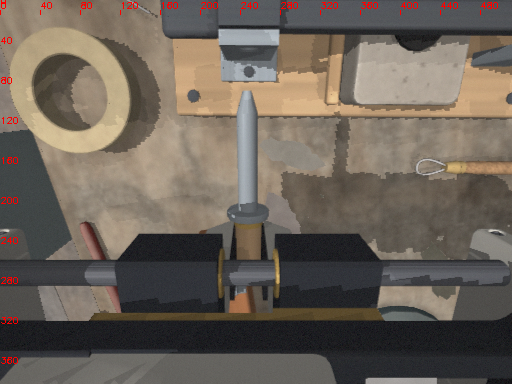

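View pics/s4.png

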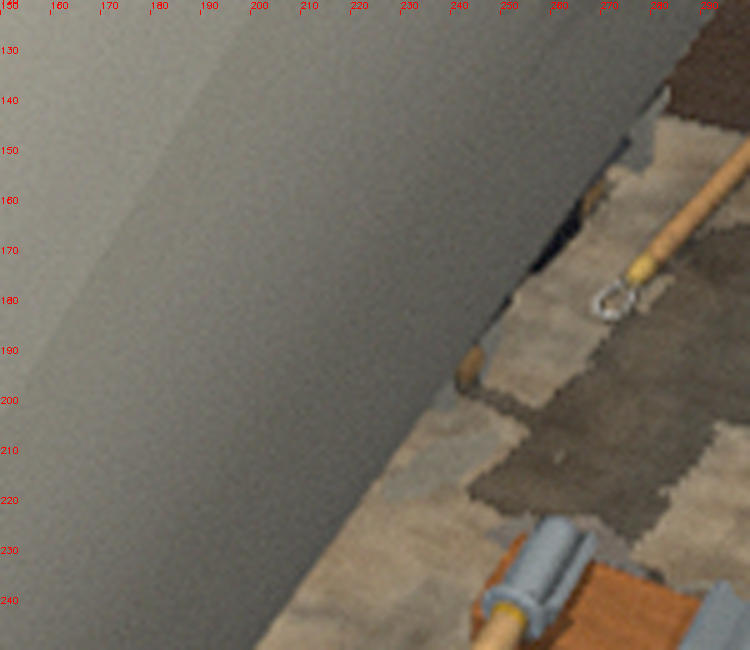

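View pics/d4.png

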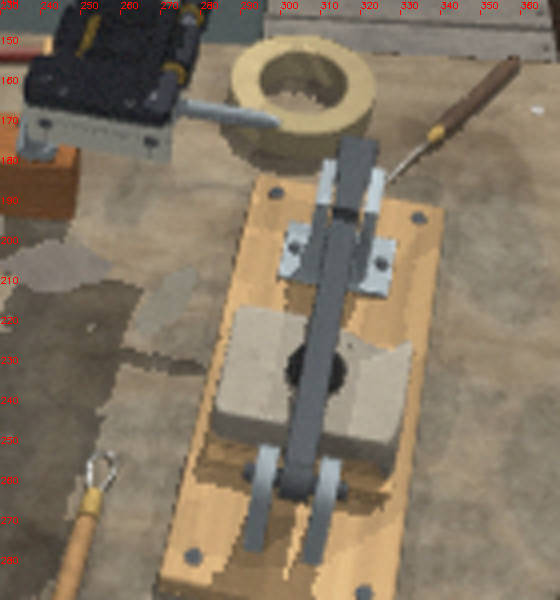

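```bash
python3 - <<'E'
im=__import__('cv2').imread('pics/w4_full.png');import cv2
cv2.imwrite('pics/w4z.png',cv2.resize(im[0:130,170:350],None,fx=4.4,fy=4.4,interpolation=cv2.INTER_CUBIC))
E
```

```text
(no output)
```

View pics/w4z.png

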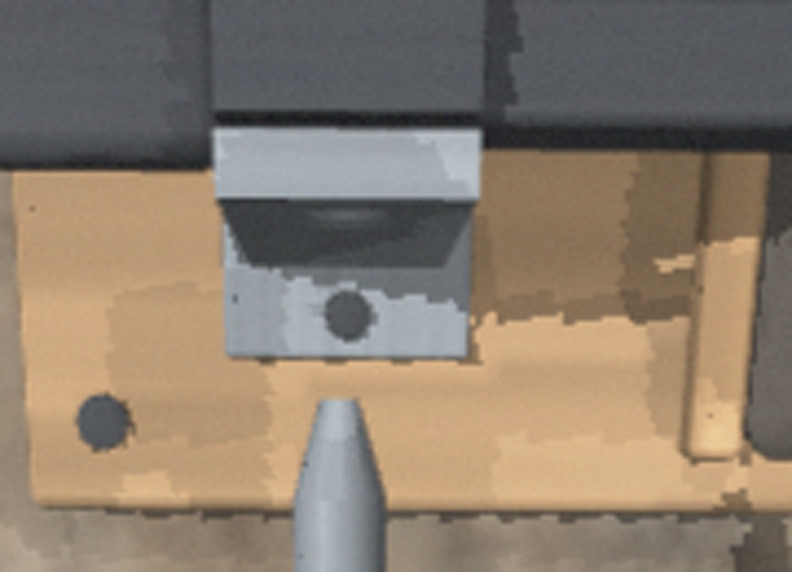

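```bash
python3 - <<'E'
from h import *
import pickle
p=pickle.load(open('pics/w4.pkl','rb'))
obs=[((-.102,-.018,.085),(219.1,45)),((-.068,-.018,.085),(279.3,45)),((-.102,-.010,.085),(218.6,28.9)),((-.068,-.010,.085),(279.3,28.9)),
((-.107,-.033,.022),(221.1,81)),((-.063,-.033,.022),(276.6,81)),((-.145,-.06,.018),(178,115.2))]
f=lambda q:np.concatenate([(proj('w',pose(q,L),p)[0]-uv) for L,uv in obs])
r=least_squares(f,[.62,.134,-.158]);q=r.x;print(q,np.degrees(q[2]));print(np.round(r.fun.reshape(-1,2),1))
print('fork',pose(q,(-.085,0,.07)),'start',pose(q,(-.085,-.125,.07)))
for uv in ((247.3,90.9),(247.3,127.3),(247.5,190)): 
  w=onz('w',uv,.1245,p); c,s=np.cos(q[2]),np.sin(q[2]);d=w[:2]-q[:2];print(w,'local',c*d[0]+s*d[1],-s*d[0]+c*d[1])
s_=bot.observe();d=s_['ee_pos'][:2]-q[:2];print('tcp local',c*d[0]+s*d[1],-s*d[0]+c*d[1],'toolx',np.degrees(2*np.arctan2(s_['ee_rot'][1],s_['ee_rot'][0])))
np.save('clamp2.npy',q)
E
```

```text
[ 0.62014479  0.13594025 -0.15851978] -9.082514462378493
[[ 0.1 -0.2]
 [-0.1 -0.3]
 [ 0.1  0.1]
 [ 0.4  0. ]
 [ 0.1 -0. ]
 [ 0.2 -0.1]
 [-1.   0.7]]
fork [[0.53621052 0.14935807 0.07      ]] start [[0.51647843 0.02592532 0.07      ]]
[0.52829334 0.10588451 0.1245    ] local -0.08595532577724198 -0.044178267371875045
[0.52567038 0.08965343 0.1245    ] local -0.08598320723606036 -0.060619900860478096
[0.52078126 0.05876179 0.1245    ] local -0.085934572082327 -0.09189600279956324
tcp local -0.08411097677883889 -0.1269362642879661 toolx -279.35616224116376
```

Call:
{"fn": "move_arm", "kwargs": {"hand": [0,0,0,0,0,0,0,0], "linear": [[0.1,0,-1],[0.1,0,-2.5],[0.1,0,-4],[0.1,0,-5],[0.1,0,-5.4],[0.1,0,-5.4],[0.1,0,-5.4],[0.1,0,-5.4]], "twist": [0,0,0,0,0,0,0,0]}}

```text
time_s: 10.95
ee_pos: [0.5186, 0.0242, 0.0522]
ee_rot: [2.392, 2.036, 0.001]
wrist_force: [0.5, -0.2, -0.5]
finger_gap: 0.013
```

```bash
python3 pic.py wrist 170 0 180 130 4 pics/w5.png; python3 pic.py side 230 140 100 100 6 pics/d5.png;python3 - <<'E'
from h import *
s=bot.observe();print(s['ee_pos'],s['wrist_force'])
E
```

```text
[0.51855331 0.02404283 0.05220623] [ 0.02567257  0.00767299 -0.13088948]
```

View pics/w5.png

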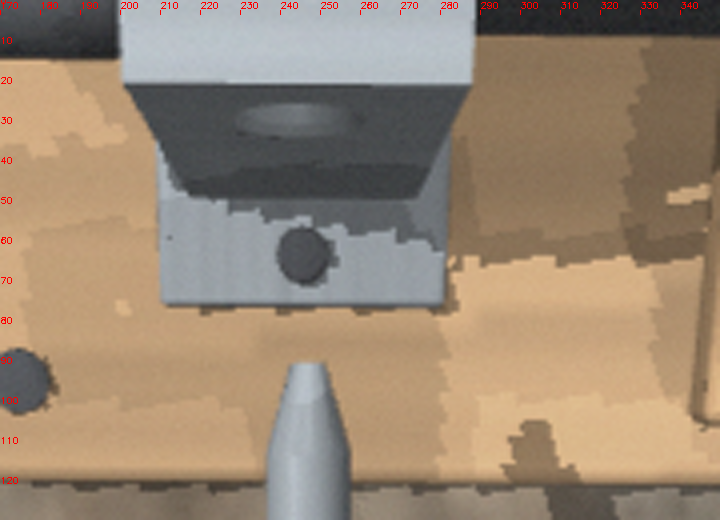

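View pics/d5.png

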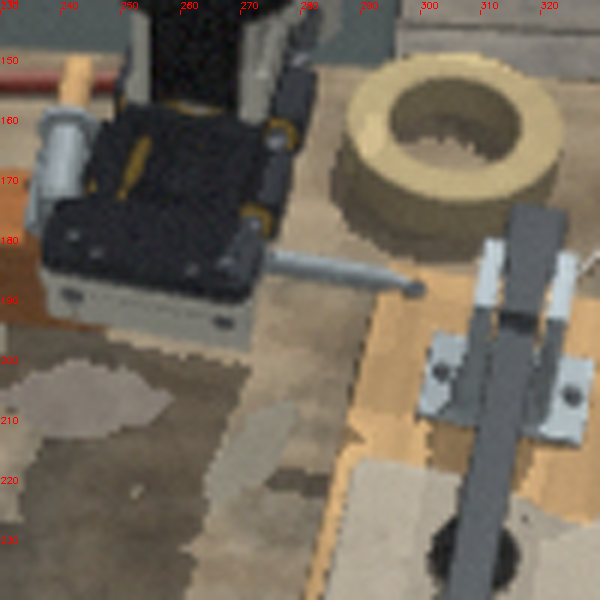

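```bash
python3 - <<'E'
from h import *
import pickle
p=pickle.load(open('pics/w5.pkl','rb'))
z=lambda x,y:(170+x/4,y/4)
obs=[((-.102,-.018,.085),z(125,84)),((-.068,-.018,.085),z(471,84)),
((-.107,-.033,.022),z(162,303)),((-.063,-.033,.022),z(443,303)),((-.085,-.018,.070+.0045),z(297,104)),((-.102,-.018,.022),z(187,198)),((-.068,-.018,.022),z(418,198))]
f=lambda q:np.concatenate([(proj('w',pose(q,L),p)[0]-uv) for L,uv in obs])
r=least_squares(f,[.62,.134,-.158]);q=r.x;print(q,np.degrees(q[2]));print(np.round(r.fun.reshape(-1,2),1))
# with yaw,z fixed, cam offset/rotation
for uv in (z(308,365),z(309.5,500)): 
  w=onz('w',uv,.071,p); c,s=np.cos(q[2]),np.sin(q[2]);d=w[:2]-q[:2];print(w,'local',c*d[0]+s*d[1],-s*d[0]+c*d[1])
h=onz('w',z(297,120),.07,p);d=h[:2]-q[:2];print('hole',c*d[0]+s*d[1],-s*d[0]+c*d[1])
s_=bot.observe();d=s_['ee_pos'][:2]-q[:2];print('tcp local',c*d[0]+s*d[1],-s*d[0]+c*d[1])
E
```

```text
[ 0.61986717  0.1358945  -0.15999187] -9.166859161807864
[[-0.6 -0.5]
 [ 0.2 -0.5]
 [-0.6  0.3]
 [ 0.7  0.3]
 [ 0.4  1.2]
 [ 0.5 -0.3]
 [-0.6 -0.3]]
[0.52995242 0.10622362 0.071     ] local -0.08403954197253516 -0.043616279025897944
[0.52767704 0.09113085 0.071     ] local -0.08388142660513298 -0.05887878090370708
hole -0.08521655289270334 -0.018071252784299635
tcp local -0.08220083583698255 -0.1265634964829133
```

Call:
{"fn": "move_arm", "kwargs": {"hand": [0,0,0,0,0,0,0,0], "linear": [[-0.1,0,-0.1],[-0.1,0,-0.1],[-0.02,0.5,-0.1],[0.06,1,-0.1],[0.14,1.5,-0.1],[0.22,2,-0.1],[0.22,2,-0.1],[0.22,2,-0.1]], "twist": [0,0,0,0,0,0,0,0]}}

```text
time_s: 11.85
ee_pos: [0.5203, 0.0443, 0.0507]
ee_rot: [-2.392, -2.037, 0.0]
wrist_force: [0.2, 0.2, -0.7]
finger_gap: 0.0133
```

```bash
python3 pic.py wrist 170 0 180 130 4 pics/w6.png; python3 pic.py side 230 140 100 100 6 pics/d6.png;python3 - <<'E'
from h import *
s=bot.observe();print(s['ee_pos'],s['wrist_force'])
E
```

```text
[0.52027203 0.04385557 0.05064366] [-0.37198907 -0.13698376 -0.5294995 ]
```

View pics/w6.png

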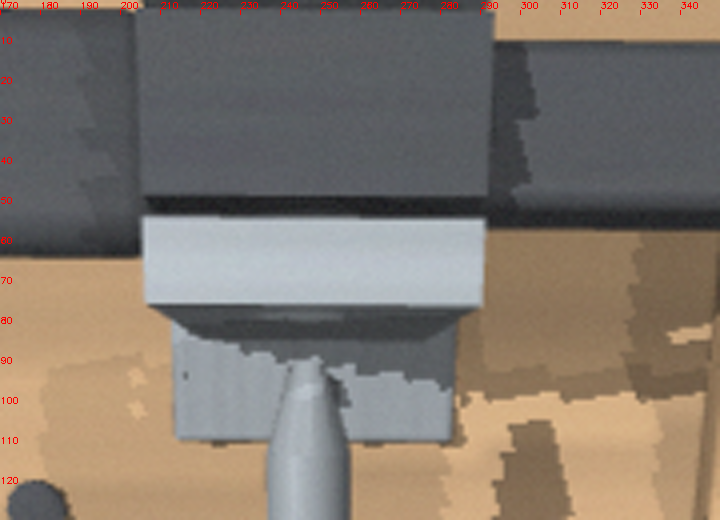

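View pics/d6.png

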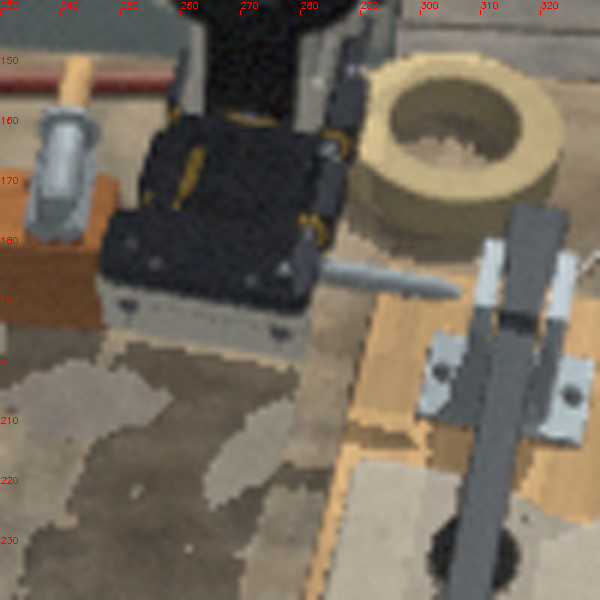

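Call:
{"fn": "move_arm", "kwargs": {"hand": [0,0,0,0,0,0,0,0], "linear": [[0.06,0,0],[0.14,0.5,0],[0.22,1,0],[0.3,1.5,0],[0.38,2,0],[0.46,2.5,0],[0.54,3,0],[0.54,3,0]], "twist": [0,0,0,0,0,0,0,0]}}

```text
time_s: 12.75
ee_pos: [0.5258, 0.0753, 0.0509]
ee_rot: [-2.391, -2.038, -0.001]
wrist_force: [1.1, -0.8, 0.0]
finger_gap: 0.0129
```

```bash
python3 pic.py wrist 170 0 180 140 4 pics/w7.png; python3 pic.py side 230 140 100 100 6 pics/d7.png;python3 - <<'E'
from h import *
s=bot.observe();print(s['ee_pos'],s['wrist_force'])
E
```

```text
[0.52570229 0.07418398 0.05069993] [-0.14387047 -0.72729119 -1.65162575]
```

View pics/w7.png

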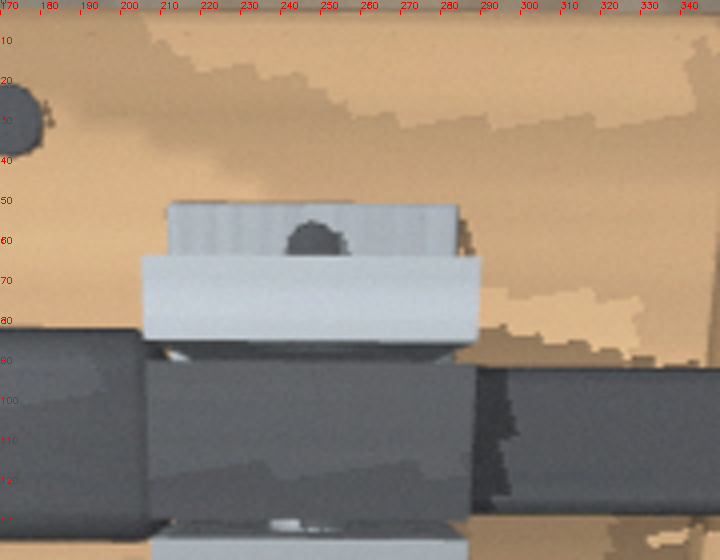

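View pics/d7.png

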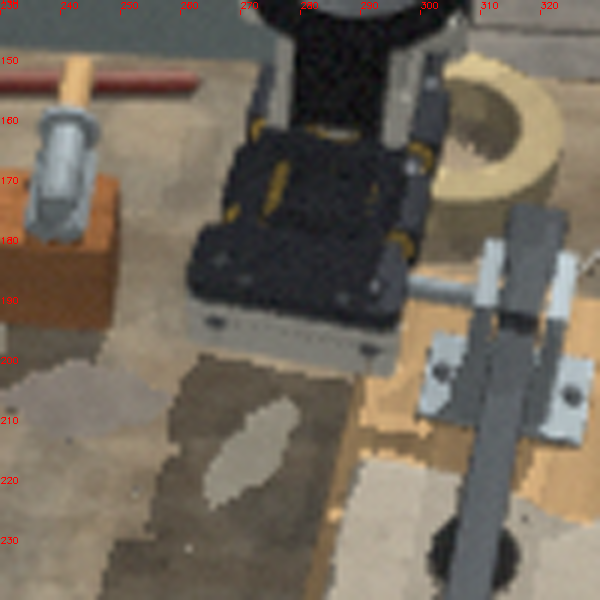

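Call:
{"fn": "move_arm", "kwargs": {"hand": [0,0,0,0,0,0,0,0], "linear": [[0.08,0.5,0],[0.16,1,0],[0.24,1.5,0],[0.32,2,0],[0.4,2.5,0],[0.46,2.9,0],[0.46,2.9,0],[0.46,2.9,0]], "twist": [0,0,0,0,0,0,0,0]}}

```text
time_s: 13.65
ee_pos: [0.5303, 0.1031, 0.0507]
ee_rot: [2.392, 2.036, -0.0]
wrist_force: [0.1, 0.5, -0.3]
finger_gap: 0.0133
```

```bash
python3 pic.py wrist 170 0 180 140 4 pics/w8.png; python3 pic.py side 230 140 100 100 6 pics/d8.png;python3 - <<'E'
from h import *
s=bot.observe();print(s['ee_pos'],s['wrist_force'])
q=np.load('clamp2.npy');c,sn=np.cos(q[2]),np.sin(q[2]);d=s['ee_pos'][:2]-q[:2];print('tcp local',c*d[0]+sn*d[1],-sn*d[0]+c*d[1])
E
```

```text
[0.53025975 0.1026984  0.05063758] [-0.26597752  0.12025672 -1.79971704]
tcp local -0.08351061555078068 -0.04701401751554937
```

View pics/w8.png

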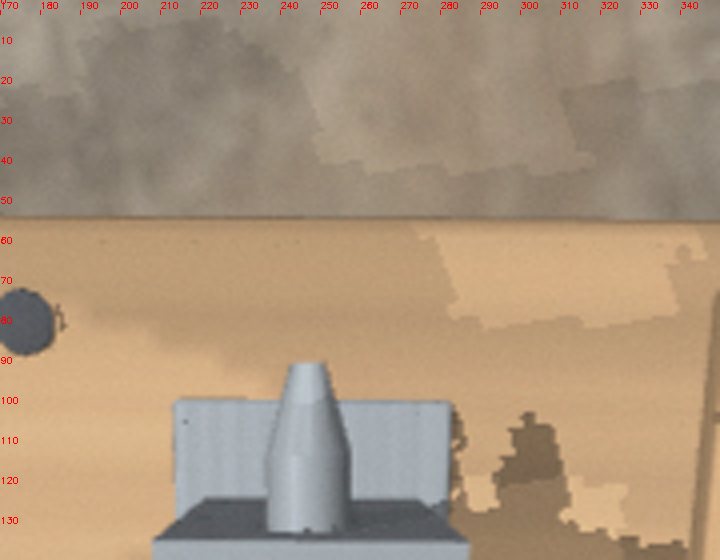

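View pics/d8.png

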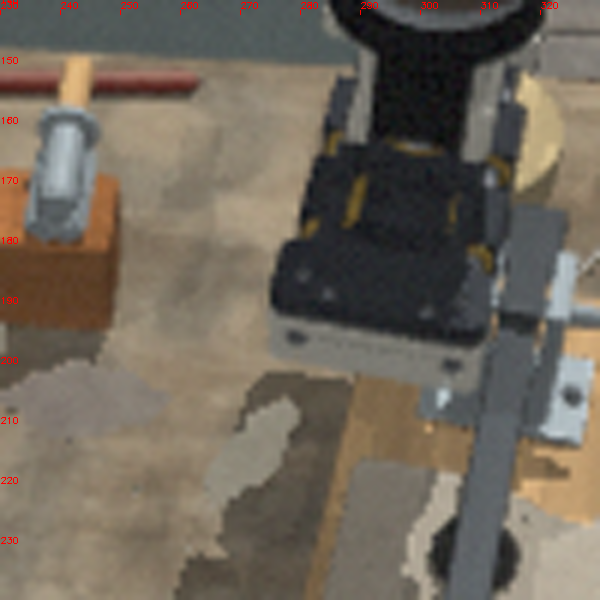

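Call:
{"fn": "move_arm", "kwargs": {"hand": [0,0,0,0,0,0,0,0], "linear": [[0.03,0.2,0],[0.05,0.3,0],[0.06,0.4,0],[0.06,0.4,0],[0.06,0.4,0],[0.06,0.4,0],[0.06,0.4,0],[0.06,0.4,0]], "twist": [0,0,0,0,0,0,0,0]}}

```text
time_s: 14.55
ee_pos: [0.5309, 0.1064, 0.0507]
ee_rot: [2.393, 2.035, -0.001]
wrist_force: [-0.9, -3.2, 0.4]
finger_gap: 0.0131
```

Call:
{"fn": "move_arm", "kwargs": {"hand": [0,0,0,0,0,0,0,0], "linear": [[0.01,0.1,0],[0.02,0.15,0],[0.03,0.2,0],[0.03,0.2,0],[0.03,0.2,0],[0.03,0.2,0],[0.03,0.2,0],[0.03,0.2,0]], "twist": [0,0,0,0,0,0,0,0]}}

```text
time_s: 15.35
ee_pos: [0.5308, 0.1064, 0.0505]
ee_rot: [2.393, 2.033, -0.006]
wrist_force: [-2.4, -8.2, 3.1]
finger_gap: 0.0131
```

```bash
python3 pic.py wrist 170 40 180 140 4 pics/w9.png;python3 - <<'E'
from h import *
s=bot.observe();print(s['ee_pos'],s['wrist_force'])
q=np.load('clamp2.npy');c,sn=np.cos(q[2]),np.sin(q[2]);d=s['ee_pos'][:2]-q[:2];print('tcp local',c*d[0]+sn*d[1],-sn*d[0]+c*d[1])
E
```

```text
[0.53082329 0.10644015 0.05050763] [-0.9766984  -8.45107313  3.19024583]
tcp local -0.08354480487504976 -0.04323022523639891
```

View pics/w9.png

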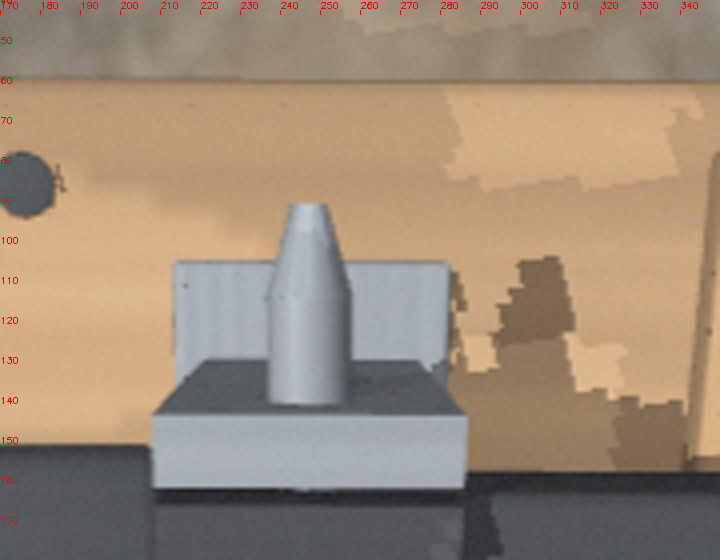

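Call:
{"fn": "move_arm", "kwargs": {"hand": [0,0.5,1.5,2.5,3.5,4,4,4], "linear": [[-0.03,-0.2,0],[-0.03,-0.2,0],[-0.03,-0.2,0],[-0.03,-0.2,0],[-0.03,-0.2,0],[-0.03,-0.2,0],[-0.03,-0.2,0],[-0.03,-0.2,0]], "twist": [0,0,0,0,0,0,0,0]}}

```text
time_s: 16.2
ee_pos: [0.5309, 0.1073, 0.0507]
ee_rot: [-2.392, -2.036, -0.0]
wrist_force: [-0.5, -0.3, 0.3]
finger_gap: 0.0398
```

Call:
{"fn": "move_arm", "kwargs": {"hand": [4,4,4,4,4,4,4,4], "linear": [[0,0,0],[0,0,1],[0,0,3],[0,0,5],[0,-1,8],[0,-3,11],[-1,-6,14],[-2,-10,16]], "twist": [0,0,0,0,0,0,0,0]}}

```text
time_s: 17.0
ee_pos: [0.5115, 0.0085, 0.2136]
ee_rot: [2.387, 2.04, 0.004]
wrist_force: [1.1, -0.6, 0.1]
finger_gap: 0.0399
```

Call:
{"fn": "move_arm", "kwargs": {"hand": [4,4,4,4,4,4,4,4], "linear": [[-1,-4,1],[-2,-8,2],[-3,-12,2],[-3,-16,2],[-3,-20,2],[-3,-24,2],[-3,-24,2],[-3,-24,2]], "twist": [0,0,0,0,0,0,0,0]}}

```text
time_s: 17.8
ee_pos: [0.4806, -0.2337, 0.231]
ee_rot: [-2.395, -2.033, -0.001]
wrist_force: [0.3, 0.8, -0.8]
finger_gap: 0.0405
```

```bash
python3 pic.py scene 150 120 150 130 5 pics/s10.png; python3 pic.py side 190 140 160 130 5 pics/d10.png
```

```text
(no output)
```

View pics/s10.png

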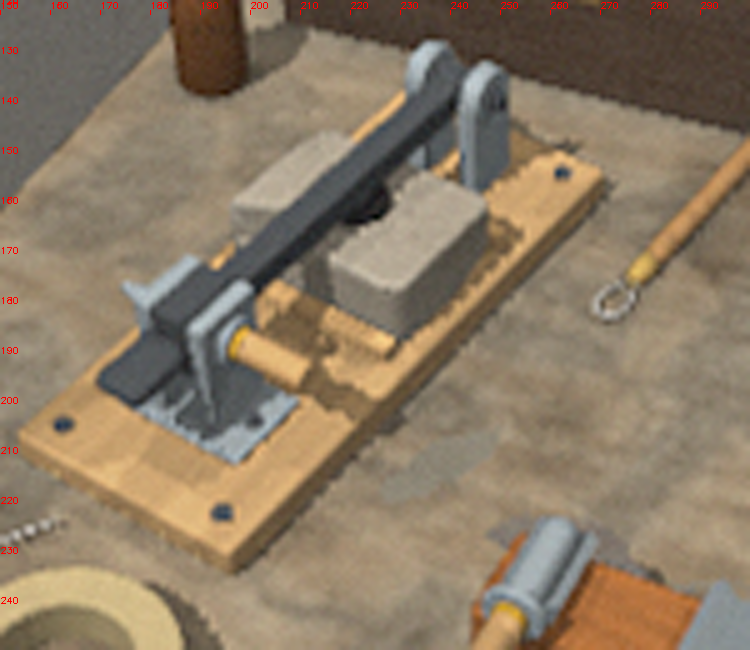

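View pics/d10.png

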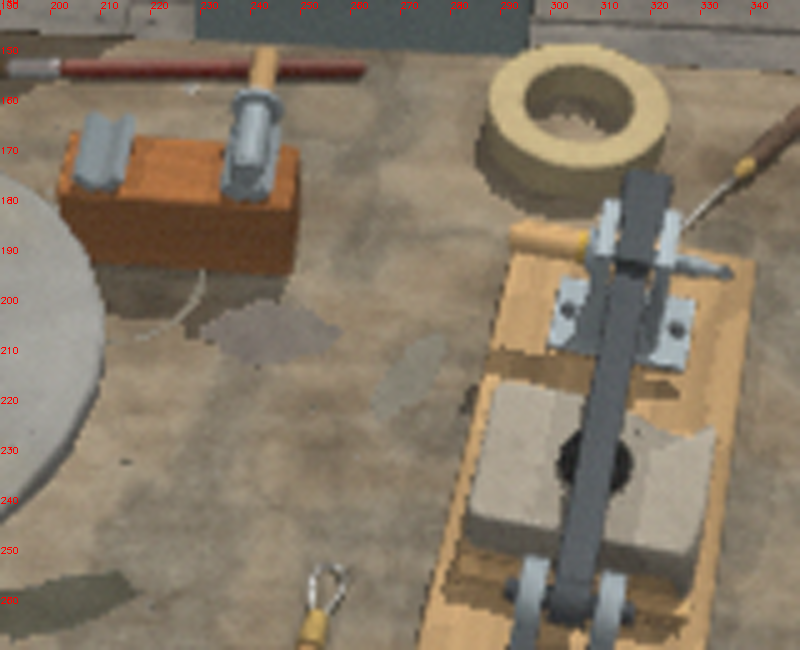

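```bash
python3 - <<'E'
from h import *
b=tri((210.5,195),(292.4,187));t=tri((174.8,177.5),(336.6,194.4))
d=(t-b)/np.linalg.norm(t-b);q=np.load('clamp2.npy');print(b,t,np.linalg.norm(t-b),'mid',b+d*.058,'fork',pose(q,(-.085,0,.07)))
ax=np.array([-np.sin(q[2]),np.cos(q[2]),0]);print('angle',np.arccos(d@ax))
s=bot.observe();print(s['time_s'],s['wrist_force'],np.abs(s['qd']).max())
E
```

```text
[0.52729696 0.09329069 0.06766423] [0.54275392 0.19181303 0.06581904] 0.09974454463733741 mid [0.53628496 0.15057999 0.06659128] fork [[0.53621052 0.14935807 0.07      ]]
angle 0.018726182843689505
17.9 [ 0.21993142 -0.14171072  0.01578276] 0.013897786594379551
```

Mid point is about 3.6 mm from the fork, within calibration error, and the angle is about 0.02 rad. Handing in.

```bash
python3 -c "
from rig import bot
print(bot.sign_off())"
```

```text
the job is handed in; nothing more can be done
None
```

The clamp is closed and I handed the job in at about 18 s. The hand-in gave no verdict.

- **Bar:** I pushed it down with closed fingers until the force rose to 26 N. The fingertips were then at z = 78 mm, the height of the bar's top face when level. In the last pictures it still lies down in the fork.
- **Slim pin:** I slid it in from the clamp's −y side until the collar met the cheek at about 8 N, then let go and moved the arm well clear.
- **Last check of the pin:** In both pictures the collar sits against the fork and the tip shows on the far side. Measured from the two cameras:
  - The pin is about 0.02 rad off the hole axis (limit 0.12).
  - Its mid point is about 3.6 mm from the fork's centre (limit 7 mm). Nearly all of that is height: it reads 3.4 mm low, more than the hole clearance should allow, so part of it is probably calibration and pixel-reading error.
- **Stout pin:** It looks undisturbed in its vee; I did not measure its position again.
- **Disagreement:** Before insertion, the wrist camera and the tool position differed by about 2 mm sideways. I aligned the pin to the hole from the wrist pictures, and it went in with no noticeable side force.

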